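# Run the bench electromagnet down to zero and switch its output off

## Task

The bench electromagnet is still energised. Turn its field knob back until its pointer stands on the zero mark of the scale (the meter needle is then central); only after that lift the hinged guard, throw the output toggle under it over to off (towards the front of the unit), and close the guard fully again. Let go of everything, and leave the glassware and bottles round the unit standing where they are.

Things in the scene. Friction and masses are not known exactly. Their poses are not given: they have to be found in the camera images.
- console: Bench electromagnet: white desk housing, dark side cheeks, 306 mm wide (y), x from -143 to +148 mm, fixed. Origin: middle of its underside; +x to its back, +y to its left seen from the front, z up. Front part: control panel sloping down to the front, 58 to 94 mm high. From x = +45 mm back: two copper coils on an iron yoke with a glass sample tube between them, up to 265 mm high.
- panel: The sloping grey control panel, 174 mm up the slope, 283 mm wide; origin at its middle, 2 mm below its face; x points up the slope (to the rear), y to the left, z out of the panel (0.21 rad from vertical, leaning to the front). Field knob on the left (y +98 mm), meter in the middle (66 mm square, 7 mm proud), guarded toggle on the right (y -98 mm).
- knob_grip (a point): Point on the field knob's axis, 27 mm out from the panel's face, at the height to grip; turns with the knob: z is the panel's normal, x points along the pointer. The knob is a round black ribbed drum, 43 mm diameter, from 5 to 36 mm out from the panel, on a dark skirt 60 mm across and 5 mm thick with a white pointer nib.
- field_knob (a joint): Knob angle: 0 when its pointer stands on the long zero mark (with a triangle) at the far, up-slope side of the scale; grows clockwise seen from above; stops at +-2.45. It starts 0.9 to 2.35 clockwise of zero, so turn it back anticlockwise. Stays where it is left (friction 0.05 N m). Scale marks every 10 degrees, long ones every 20. The meter needle follows it.
- guard_hinge (a point): Middle of the guard's hinge axis (parallel to the console's y), at the guard's rear, 8 mm out from the panel; fixed to the panel, its z is the panel's normal, its x points up the slope.
- guard_grip (a point): Point inside the guard, on its mid-plane, 50 mm in front of the hinge axis and 20 mm out from it; moves with the guard; y is parallel to the hinge, z the panel's normal when shut. The guard: grey plastic cover, box-shaped, open below, 40 mm wide (y), 70 mm long, top 46 mm out from the panel's face. Grip it across its flat sides (40 mm), or lift it by the 10 mm lip at its front foot.
- guard (a joint): Opening angle of the guard: 0 shut, 1.9 fully open (front edge swung up and to the rear, leaning back past upright). Light hinge; it falls shut from below about 1.1 and falls open beyond about 1.35.
- toggle_tip (a point): Tip of the steel toggle lever under the guard; moves with it. The lever is round, 34 mm long from its pivot, 6 mm thick at its foot and 10 mm near its tip. Pivot 34 mm down the slope from the guard hinge, 4 mm out from the panel's face; the tip stands 36 mm out at either end of its swing.
- toggle (a joint): 0: on (lever leans 0.35 rad to the rear of the unit); 0.70: off (leans 0.35 rad to the front of the unit). Stiff: it stays where it is left, and about 2 N at the tip moves it.
- amber_bottle_mid (a point): Bystander: amber reagent bottle, 69 mm diameter, 142 mm high; point half-way up its axis.
- cylinder_mid (a point): Bystander: glass measuring cylinder, foot 61 mm, 230 mm high; point half-way up its axis.
- flask_mid (a point): Bystander: conical flask, 68 mm diameter, 127 mm high; point half-way up its axis.
- white_bottle_mid (a point): Bystander: small white plastic bottle, 52 mm diameter, 113 mm high; point half-way up its axis.
- dish_mid (a point): Bystander: petri dish, 67 mm diameter, 14 mm high; point half-way up its axis.
- small_beaker_mid (a point): Bystander: small glass beaker, 50 mm diameter, 59 mm high; point half-way up its axis.

How it is judged:
By the outcome, as a careful person would: the job done as asked, in the order asked, and still so for the second after the job is handed in, with the robot touching nothing.
It also fails if it takes over 72 s, if anything falls off the work surface, if the arm or the gripper's body presses on something with over 40 N, if the wrist force passes 120 N, or if a joint passes its speed limit or range.

## Robot

A 6-joint arm with a two-finger parallel gripper is mounted at the origin on a cart in front of the work surface, level with it; the furniture and walls round the work are solid. World frame = base frame: x ahead of the robot, y to its left, z up, the work surface at z = 0. Lengths are in m, angles in rad, forces in N, time in s.
With the tool pointing down it reaches from about 0.3 to 0.775 m from the base axis. Payload 14.6 kg.
Tool frame: the origin (TCP) lies midway between the tips of the shut fingers; the grasp point (between the pads) lies 19 mm behind it (ctrl.hold_point_z is the distance from the TCP to the grasp point, in m); z points along the fingers, x is the direction in which the jaws open and shut, and the axes are right-handed (so a half turn about z gives the same grasp; the last joint's range is limited). The gripper opens to 94 mm and grips with 3 to 60 N. Pads are 16 mm wide; open, the fingers measure 119 mm over their backs; the gripper's body (75 mm by 177 mm) begins 78 mm behind the grasp point.
Start: joints at [-1.319, 0.3, 1.521, -0, 1.321, -0.067], TCP at [0.172, -0.522, 0.205] pointing down, gripper open.
Joint ranges: [-3.03, 3.03], [-0.79, 2.21], [0.23, 2.52], [-1.04, 4.18], [0, 3.07], [-2.55, 2.55]. Speed limits (rad/s): [2.22, 2.22, 2.57, 3.14, 3.14, 3.14].

## Interface

Orientations are given as [roll, pitch, yaw] about the fixed x, y, z axes, in that order (R = Rz(yaw) Ry(pitch) Rx(roll)).
In Python, from station import ctrl, viewer, ticket, nets gives the robot as it stands.
- The arm moves only by the tool carry_out, never from a script. Its argument "commands" is one flat list of numbers, 7 for each row, row after row: the closure, from -1 (fully open) to 1 (shut), so that 0 is half open, then the shift along the world's x, y, z in cm, then the turn, a rotation vector about the world's x, y, z in rad. In form: [gripper, tx, ty, tz, ax, ay, az, gripper, tx, ty, tz, ax, ay, az, ...]. A call has 1 to 12 rows; each row is the pose to reach, as a shift and turn from the pose measured when the call began; what a row does not reach only later rows make up. A row lasts 1/12 s, in which the tool goes at most 41.7 mm and 7.16 degrees, less where a joint would pass 70% of its speed; a pose out of reach is approached as far as the arm can. A call with a gripper value outside its range is refused whole. The fingers move at their own pace and stop on an object; "force" is the grip in N (left out, the last holds). Time passes only in rows, so rows that repeat a pose let the fingers close. It gives the time, the measured TCP pose, the force and the opening at its end, in the units of the state.
- ctrl.get_obs(): the state, without advancing time (a new reading comes with each control period).
- viewer.camera(name): name is "scene" or "top" or "wrist"; returns (picture, depth): 480x640x3 uint8, blue, green, red; 480x640 float32, m along the optical axis (not along the pixel's ray), 0 where there is no reading.
- viewer.camera_info(name): a dict with "fx", "fy", "cx", "cy" (pixels), "D" ([k1, k2, p1, p2, k3] as OpenCV has them; the pictures are not rectified), "R" (3x3) and "t" (3): a world point X has camera coordinates R X + t. Camera axes: x right, y down, z forward; pixel columns grow to the right and rows downward; lengths in m; the calibration is good to about 2 mm. A picture is of the moment at which its call begins: read the wrist's pose just before it. camera_info takes no time and is no camera call; for the wrist camera it gives the pose at the moment of the call.
- ticket.hand_in(): hands the job in, once; it reports no verdict.
Trained networks look in the newest picture that a camera, given by its name, has taken for a name from the list of things; names that differ only in an ending like _2 or _b are one class to them, and where a whole thing is asked for, a point or a joint stands for the part that bears it (a point fixed in the world has none). Each returns a list of dicts, best first, with "confidence" (0 to 1); they miss things now and then, are a little off and sometimes report something else, mostly with a low value. They report only what shows in the picture. A call takes as long as a camera call.
- nets.silhouettes(camera, thing): "region" (480x640 bool, what is visible of it) and "extent" ([left, top, right, bottom] in pixels, round what is visible of it).
The state is a dict: "time_s": time; "qpos": joint angles; "joint_vel": joint speeds; "tau": joint torques, N m; "ee_pos": TCP position; "eef_rot": TCP orientation; "force": force on the tool from outside, world axes, zero at the start; "moment": the same for the moment, N m; "grip_width": finger opening in m.
Only numpy, scipy, OpenCV 4.12 (cv2) and the standard library are available. Lean on these libraries where they do the work, as an engineer would, in place of code of your own. Each camera call takes 0.05 s, during which the arm holds its last target. There are 200 camera calls.

## Working session

There is one attempt and no reset: what is moved stays moved. The work goes in short steps, Python scripts to look and compute and a tool call to move; the robot and the scene stay as the last step left them, time stands still between calls to the robot, and variables do not carry over. Pictures are saved under pics/ and viewed, about 8 in all and at most 12, crops included, and the job is handed in when it is done.

Besides the shell and the picture viewer there is one more tool, called after ">>>" by a JSON object that holds its "fn" and its "kwargs". carry_out: Moves the arm, as the interface text tells. Its arguments: {"type":"object","properties":{"commands":{"type":"array","items":{"type":"number"}},"force":{"type":"number"}},"required":["commands"]}

```bash
mkdir -p pics; ls
python3 - <<'E'
from station import ctrl, viewer, nets
import cv2,numpy as np
o=ctrl.get_obs();print({k:np.round(v,3).tolist() for k,v in o.items()}, ctrl.hold_point_z)
for n in ["scene","top"]:
    p,d=viewer.camera(n);cv2.imwrite(f"pics/{n}0.png",p);np.savez(f"pics/{n}0.npz",p=p,d=d)
    i=viewer.camera_info(n);print(n,{k:np.round(v,3).tolist() for k,v in i.items()})
    for t in ["console","panel","knob_grip","guard_grip","toggle_tip"]:
        r=nets.silhouettes(n,t);print(t,[(round(x["confidence"],2),np.array(x["extent"]).tolist()) for x in r[:2]])
E
```

```text
pics
{'time_s': 0.0, 'qpos': [-1.319, 0.3, 1.522, -0.0, 1.321, -0.067], 'joint_vel': [0.0, -0.002, 0.0, -0.001, 0.0, 0.0], 'tau': [0.0, -53.181, -35.273, 0.071, 0.024, -0.0], 'ee_pos': [0.172, -0.522, 0.205], 'eef_rot': [-3.142, 0.001, -1.252], 'force': [-0.319, -0.408, 0.305], 'moment': [-0.056, 0.068, 0.018], 'grip_width': 0.094} 0.0188
scene {'fx': 557.747, 'fy': 557.747, 'cx': 322.041, 'cy': 252.109, 'D': [-0.121, 0.0, 0.0, 0.0, 0.0], 'R': [[-0.894, -0.447, -0.021], [-0.216, 0.473, -0.854], [0.391, -0.759, -0.52]], 't': [0.526, 0.168, 1.178]}
console [(0.92, [248.5, 165.5, 416.2, 321.3])]
panel [(0.92, [281.0, 215.2, 409.0, 296.9])]
knob_grip [(0.94, [303.7, 250.9, 331.5, 279.5])]
guard_grip [(0.74, [361.5, 215.2, 394.6, 243.5]), (0.68, [405.1, 261.7, 427.7, 292.8])]
toggle_tip []
top {'fx': 573.215, 'fy': 573.215, 'cx': 305.422, 'cy': 237.147, 'D': [-0.186, 0.0, 0.0, 0.0, 0.0], 'R': [[-0.009, -1.0, 0.027], [-0.985, 0.005, -0.17], [0.17, -0.028, -0.985]], 't': [0.062, 0.575, 1.061]}
console [(0.72, [235.9, 147.8, 431.5, 341.4])]
panel [(0.87, [241.5, 204.4, 409.1, 331.8])]
knob_grip [(0.79, [258.3, 237.0, 292.2, 269.3])]
guard_grip [(0.76, [362.1, 266.5, 394.7, 311.2])]
toggle_tip []
```

View pics/top0.png

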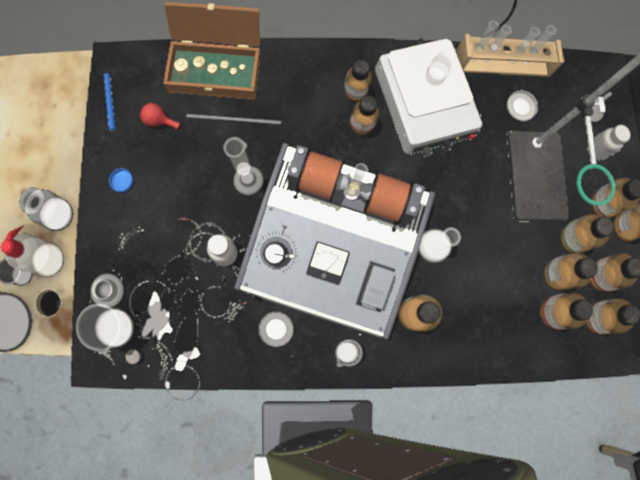

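View pics/scene0.png

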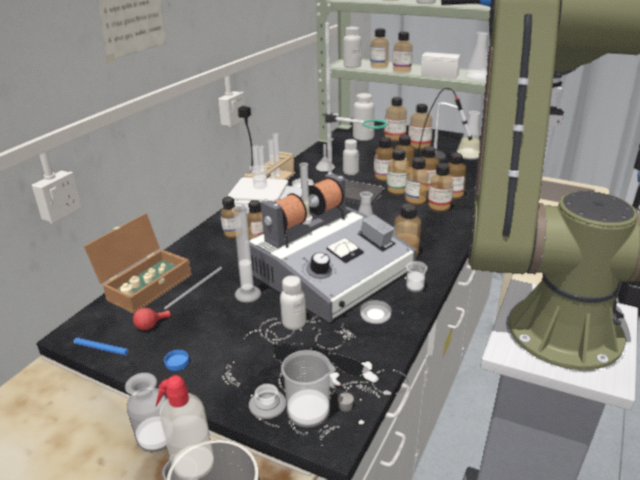

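```bash
cat > h.py <<'E'
import numpy as np,cv2
from station import ctrl, viewer, nets
def world(u,v,z,i):
    K=np.array([[i["fx"],0,i["cx"]],[0,i["fy"],i["cy"]],[0,0,1]])
    n=cv2.undistortPoints(np.stack([u,v],-1).astype(float).reshape(-1,1,2),K,np.array(i["D"]))[:,0]
    c=np.c_[n,np.ones(len(n))]*np.reshape(z,(-1,1))
    return (c-np.array(i["t"]))@np.array(i["R"])
def pix(X,i):
    K=np.array([[i["fx"],0,i["cx"]],[0,i["fy"],i["cy"]],[0,0,1]])
    return cv2.projectPoints(np.atleast_2d(X).astype(float),cv2.Rodrigues(np.array(i["R"]))[0],np.array(i["t"]),K,np.array(i["D"]))[0][:,0]
def cloud(name,thing,d,i,k=0):
    m=nets.silhouettes(name,thing)[k]["region"]&(d>0)
    v,u=np.nonzero(m);return world(u,v,d[v,u],i)
E
python3 - <<'E'
from h import *
i=viewer.camera_info("top");p,d=viewer.camera("top")
P=cloud("top","panel",d,i)
# plane by iterated LSQ
Q=P
for _ in range(8):
    A=np.c_[Q[:,:2],np.ones(len(Q))];c=np.linalg.lstsq(A,Q[:,2],rcond=None)[0]
    r=P[:,2]-np.c_[P[:,:2],np.ones(len(P))]@c;Q=P[abs(r)<(0.004)]if _>2 else P[r<np.median(r)+.004]
n=np.array([-c[0],-c[1],1]);n/=np.linalg.norm(n)
print("normal",n,"tilt",np.arccos(n[2]),"yaw",np.arctan2(-n[1],-n[0]),len(Q),len(P))
for nm,S in [("planepts",Q)]:
    (cx,cy),sz,a=cv2.minAreaRect(S[:,:2].astype(np.float32));print(nm,cx,cy,sz,a)
K=cloud("top","knob_grip",d,i);G=cloud("top","guard_grip",d,i)
for nm,S in [("knob",K),("guard",G)]:
    h=S@n-c[2]*n[2];print(nm,np.percentile(h,[5,50,95]))
    T=S[h>np.percentile(h,95)-.008];print(T.mean(0),cv2.minAreaRect(T[:,:2].astype(np.float32)),len(T))
for t in ["amber_bottle_mid","cylinder_mid","flask_mid","white_bottle_mid","dish_mid","small_beaker_mid"]:
    r=nets.silhouettes("top",t)
    for k,x in enumerate(r[:2]):
        v,u=np.nonzero(x["region"]&(d>0));S=world(u,v,d[v,u],i);print(t,round(x["confidence"],2),np.array(x["extent"]).round(),np.median(S,0).round(3),S[:,2].max().round(3))
E
```

```text
normal [-0.1843951   0.06398493  0.98076724] tilt 0.19644200393522135 yaw -0.33399888947641476 334 802
planepts 0.5405614972114563 0.11474736779928207 (0.057941026985645294, 0.05729389190673828) 89.13284301757812
knob [-0.00297554  0.02808617  0.0337488 ]
[0.53428358 0.1164018  0.1145417 ] ((0.5349634289741516, 0.11619449406862259), (0.04064180701971054, 0.041962046176195145), 33.05990219116211) 424
guard [0.00876129 0.03970335 0.04297189]
[ 0.47146823 -0.06830459  0.12400728] ((0.47214433550834656, -0.06836536526679993), (0.0392211489379406, 0.0686822310090065), 71.29460144042969) 825
amber_bottle_mid 0.98 [398. 294. 441. 332.] [ 0.424 -0.145  0.105] 0.146
cylinder_mid 0.69 [226. 135. 266. 194.] [0.692 0.175 0.118] 0.234
cylinder_mid 0.21 [260. 312. 294. 348.] [0.4   0.118 0.003] 0.02
flask_mid 0.95 [419. 229. 464. 264.] [ 0.557 -0.195  0.059] 0.131
white_bottle_mid 0.78 [207. 231. 236. 266.] [0.543 0.215 0.086] 0.119
dish_mid 0.81 [261. 313. 296. 348.] [0.4   0.118 0.003] 0.019
small_beaker_mid 0.83 [338. 344. 360. 366.] [ 0.353 -0.022  0.032] 0.062
```

```bash
cat >> h.py <<'E'
from scipy.spatial.transform import Rotation as Ro
yaw=-0.327;tilt=0.21
cx=np.array([np.cos(yaw),np.sin(yaw),0]);cy=np.array([-np.sin(yaw),np.cos(yaw),0]);cz=np.array([0,0,1.])
n=np.cos(tilt)*cz-np.sin(tilt)*cx; px=np.cos(tilt)*cx+np.sin(tilt)*cz
def now():
    o=ctrl.get_obs();return np.array(o["ee_pos"]),Ro.from_euler("xyz",o["eef_rot"]),o
def tool(z,x):
    z=z/np.linalg.norm(z);x=x-z*(x@z);x/=np.linalg.norm(x);return Ro.from_matrix(np.c_[x,np.cross(z,x),z])
def delta(p,R):
    p0,R0,o=now();print("shift cm",((p-p0)*100).round(2),"rotvec",(R*R0.inv()).as_rotvec().round(3),"deg",np.degrees((R*R0.inv()).magnitude()).round(1))
E
python3 - <<'E'
from h import *
p,R,o=now();i=viewer.camera_info("wrist")
Rc=np.array(i["R"]);t=np.array(i["t"]);C=-Rc.T@t
print("cam in tool",R.inv().apply(C-p),"\n",R.as_matrix().T@Rc.T,i["fx"])
z=np.load("pics/top0.npz");d=z["d"];ii=viewer.camera_info("top")
v,u=np.nonzero((d>0));S=world(u,v,d[v,u],ii)
k=np.array([.535,.116,0]);L=(S-k)@np.c_[cx,cy,cz]
m=(L[:,2]>.11)&(L[:,0]>0.03)&(L[:,0]<.25)&(L[:,1]>-.28)&(L[:,1]<.08)
for lo in (.11,.15,.2,.25):
  q=L[m&(L[:,2]>lo)];print(lo,len(q),np.percentile(q[:,0],[1,5,50]) if len(q) else 0)
Rt=tool(-n,-cx*0-cy); delta(np.array([.47,.02,.33]),Rt)
Rt=tool(-n,cx); delta(np.array([.47,.02,.33]),Rt)
E
```

```text
cam in tool [-0.00076136 -0.06425092 -0.18034377] 
 [[ 9.99999901e-01 -2.73236100e-04  3.50319072e-04]
 [ 1.86813250e-04  9.74025471e-01  2.26438397e-01]
 [-4.03090844e-04 -2.26438309e-01  9.74025426e-01]] 386.06990869190093
0.11 5545 [0.11295876 0.11799793 0.14316758]
0.15 4704 [0.11564712 0.11810471 0.14492804]
0.2 804 [0.12427758 0.12848444 0.15033391]
0.25 101 [0.14225706 0.14306123 0.15537205]
shift cm [29.76 54.23 12.46] rotvec [-0.001 -0.214 -0.643] deg 38.8
shift cm [29.76 54.23 12.46] rotvec [-0.155 -0.153  0.922] deg 54.3
```

Run:
```python
from h import *
Kg=np.array([.536,.1158,.1057])
delta(Kg+.12*n,tool(-n,np.array([np.cos(-.95),np.sin(-.95),0])))
```

```text
shift cm [33.99 64.61  1.76] rotvec [-0.096 -0.188  0.29 ] deg 20.6
```

>>> {"fn": "carry_out", "kwargs": {"commands": [-1, 4, 8, 6, 0, 0, 0.1, -1, 8, 16, 8, -0.05, -0.1, 0.2, -1, 16, 32, 8, -0.096, -0.188, 0.29, -1, 16, 32, 8, -0.096, -0.188, 0.29, -1, 20, 40, 8, -0.096, -0.188, 0.29, -1, 25, 48, 6, -0.096, -0.188, 0.29, -1, 30, 56, 4, -0.096, -0.188, 0.29, -1, 34, 64.6, 2, -0.096, -0.188, 0.29, -1, 34, 64.6, 1.8, -0.096, -0.188, 0.29, -1, 34, 64.6, 1.8, -0.096, -0.188, 0.29, -1, 34, 64.6, 1.8, -0.096, -0.188, 0.29, -1, 34, 64.6, 1.8, -0.096, -0.188, 0.29]}}

```text
time_s: 2.1
ee_pos: [0.3988, -0.0874, 0.2431]
eef_rot: [-3.015, -0.17, -0.972]
force: [0.5, -0.6, 0.0]
grip_width: 0.0936
```

>>> {"fn": "carry_out", "kwargs": {"commands": [-1, 0, 0, 0, 0, 0, 0]}}

```text
time_s: 2.18
ee_pos: [0.4006, -0.0817, 0.2428]
eef_rot: [-3.014, -0.17, -0.965]
force: [-0.4, 0.7, 0.3]
grip_width: 0.0941
```

>>> {"fn": "carry_out", "kwargs": {"commands": [-1, 11.1, 20.5, -2, 0, 0, 0, -1, 11.1, 20.5, -2, 0, 0, 0, -1, 11.1, 20.5, -2, 0, 0, 0, -1, 11.1, 20.5, -2, 0, 0, 0, -1, 11.1, 20.5, -2, 0, 0, 0, -1, 11.1, 20.5, -2, 0, 0, 0, -1, 11.1, 20.5, -2, 0, 0, 0, -1, 11.1, 20.5, -2, 0, 0, 0, -1, 11.1, 20.5, -2, 0, 0, 0, -1, 11.1, 20.5, -2, 0, 0, 0]}}

```text
time_s: 3.02
ee_pos: [0.5113, 0.1222, 0.2231]
eef_rot: [-3.014, -0.17, -0.966]
force: [0.4, 0.2, 0.6]
grip_width: 0.0938
```

Run:
```python
from h import *
Kg=np.array([.536,.1158,.1057])
delta(Kg+.12*n,tool(-n,np.array([np.cos(-.95),np.sin(-.95),0])))
i=viewer.camera_info("wrist");p,d=viewer.camera("wrist");np.savez("pics/w1.npz",p=p,d=d,**{k:np.array(v) for k,v in i.items()})
print(pix(np.array([Kg,Kg-.027*n,Kg-.027*n+.03*px]),i))
K=cloud("wrist","knob_grip",d,i)
# height over expected panel plane
h=(K-(Kg-.027*n))@n;print(np.percentile(h,[5,50,90,98]))
T=K[h>np.percentile(h,95)-.005];print("knob top",T.mean(0),cv2.minEnclosingCircle(((T-Kg)@np.c_[px,cy]).astype(np.float32)))
for g in nets.silhouettes("wrist","guard_grip")[:2]: print(g["confidence"],g["extent"])
cv2.imwrite("pics/w1.png",p)
```

```text
shift cm [ 0.1   0.16 -0.01] rotvec [-0.001  0.003 -0.006] deg 0.4
[[307.47574255 227.90729546]
 [307.47278877 221.56470733]
 [335.88252974 201.27104207]]
[0.00486356 0.03616339 0.03773303 0.03837969]
knob top [0.53365002 0.11634187 0.11532585] ((-0.0006164369406178594, -0.001105365576222539), 0.02199350669980049)
0.6 [385.5, 374.9, 482.4, 424.3]
```

View pics/w1.png

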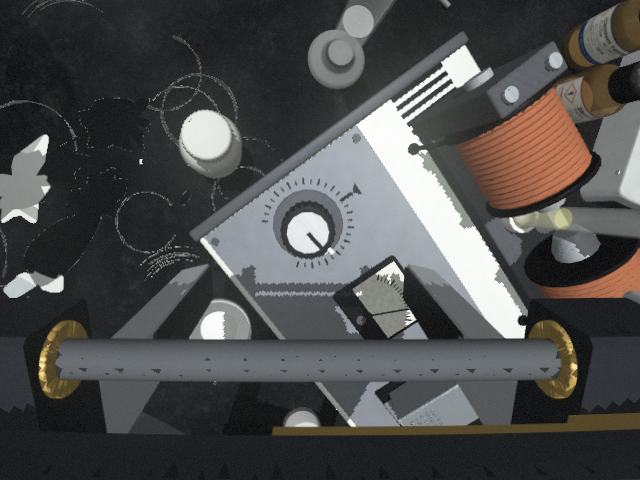

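```bash
cat >> h.py <<'E'
Kg=np.array([.536,.1158,.1057])-.0006*px-.0011*cy+.001*n
def rect(p,i,h,half=.055,s=600,c=None):
    c=Kg if c is None else c
    a=np.linspace(half,-half,s); X=(c+(h-.027)*n)+a[:,None,None]*px+a[None,:,None]*cy
    q=pix(X.reshape(-1,3),i).reshape(s,s,2).astype(np.float32)
    return cv2.remap(p,q[...,0],q[...,1],cv2.INTER_CUBIC)
E
python3 - <<'E'
from h import *
z=np.load("pics/w1.npz");i={k:z[k] for k in z.files}
a=rect(z["p"],i,0,s=400);b=rect(z["p"],i,.036,s=400)
cv2.imwrite("pics/w1r.png",np.hstack([a,b]))
E
```

```text
(no output)
```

View pics/w1r.png

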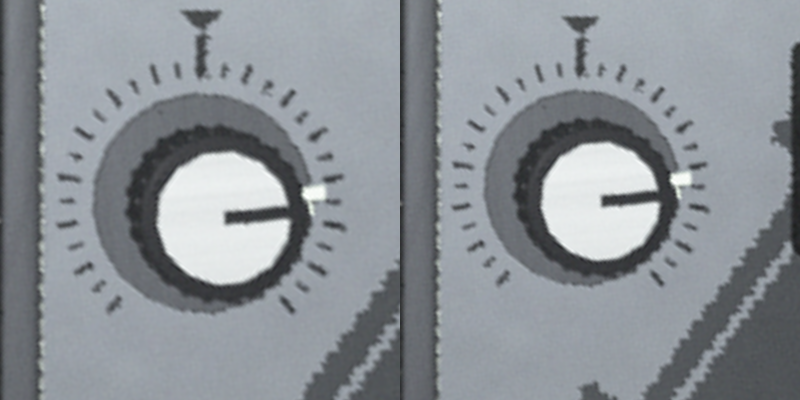

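Run:
```python
from h import *
delta(Kg+(.001-.0188)*n,tool(-n,np.array([np.cos(-.95),np.sin(-.95),0])))
p,R,o=now();print(o["qpos"],"rot1.463",1.463*n)
```

```text
shift cm [  2.69  -0.85 -13.41] rotvec [-0.001  0.003 -0.005] deg 0.4
[ 0.22054899  0.12912373  1.70053056 -0.11908605  1.13100849  1.216782  ] rot1.463 [-0.28881618  0.09795961  1.43085923]
```

>>> {"fn": "carry_out", "kwargs": {"commands": [-0.3, 0.5, 0, -2.7, 0, 0.003, -0.005, -0.3, 1.1, -0.3, -5.4, 0, 0.003, -0.005, -0.3, 1.6, -0.5, -8, 0, 0.003, -0.005, -0.3, 2.1, -0.65, -10.5, 0, 0.003, -0.005, -0.3, 2.5, -0.8, -12.4, 0, 0.003, -0.005, -0.3, 2.69, -0.85, -13.4, 0, 0.003, -0.005, -0.3, 2.69, -0.85, -13.4, 0, 0.003, -0.005, 0.4, 2.69, -0.85, -13.4, 0, 0.003, -0.005, 0.4, 2.69, -0.85, -13.4, 0, 0.003, -0.005, 0.4, 2.69, -0.85, -13.4, 0, 0.003, -0.005, 0.4, 2.69, -0.85, -13.4, 0, 0.003, -0.005], "force": 15}}

```text
time_s: 4.08
ee_pos: [0.5389, 0.1139, 0.0906]
eef_rot: [-3.014, -0.169, -0.971]
force: [-1.5, -0.2, 5.9]
grip_width: 0.0415
```

Run:
```python
from h import *
p,R,o=now();print(o["time_s"],o["force"],o["moment"],o["grip_width"],(p-Kg)@np.c_[px,cy,n])
delta(Kg+(.001-.0188)*n,Ro.from_rotvec(1.463*n)*tool(-n,np.array([np.cos(-.95),np.sin(-.95),0])))
for k in range(1,14): print((R.inv()*R).magnitude(), (n*0.12*k).round(3)) if k==12 else 0
```

```text
4.0833 [-1.47313206 -0.22576704  5.92926723] [-0.21122863  0.11163359 -0.03379638] 0.04145241130824715 [ 0.00077151  0.0002474  -0.01647654]
shift cm [-0.05 -0.01 -0.15] rotvec [-0.291  0.099  1.43 ] deg 83.8
0.0 [-0.284  0.096  1.408]
```

>>> {"fn": "carry_out", "kwargs": {"commands": [0.4, -0.05, 0, 0.15, 0, 0, 0, 0.4, -0.05, 0, 0.15, -0.0237, 0.008, 0.1174, 0.4, -0.05, 0, 0.15, -0.0474, 0.0161, 0.2347, 0.4, -0.05, 0, 0.15, -0.0711, 0.0241, 0.3521, 0.4, -0.05, 0, 0.15, -0.0947, 0.0321, 0.4694, 0.4, -0.05, 0, 0.15, -0.1184, 0.0402, 0.5868, 0.4, -0.05, 0, 0.15, -0.1421, 0.0482, 0.7041, 0.4, -0.05, 0, 0.15, -0.1658, 0.0562, 0.8215, 0.4, -0.05, 0, 0.15, -0.1895, 0.0643, 0.9388, 0.4, -0.05, 0, 0.15, -0.2132, 0.0723, 1.0562, 0.4, -0.05, 0, 0.15, -0.2369, 0.0804, 1.1736, 0.4, -0.05, 0, 0.15, -0.2606, 0.0884, 1.2909]}}

```text
time_s: 5.08
ee_pos: [0.5383, 0.1137, 0.0918]
eef_rot: [3.008, -0.161, 0.377]
force: [5.4, -2.7, -9.6]
grip_width: 0.0422
```

Run:
```python
from h import *
p,R,o=now();print(o["time_s"],o["force"],o["moment"],o["grip_width"],(p-Kg)@np.c_[px,cy,n])
delta(p,Ro.from_rotvec(1.463*n)*tool(-n,np.array([np.cos(-.95),np.sin(-.95),0])))
```

```text
5.0833 [ 5.38163046 -2.73555188 -9.63458577] [-0.33027902 -0.66519382 -0.11080149] 0.0421741902022935 [ 0.00054361 -0.00017709 -0.01518014]
shift cm [0. 0. 0.] rotvec [-0.029  0.008  0.134] deg 7.8
```

>>> {"fn": "carry_out", "kwargs": {"commands": [0.4, 0, 0, 0, -0.015, 0.004, 0.067, 0.4, 0, 0, 0, -0.029, 0.008, 0.134, 0.4, 0, 0, 0, -0.029, 0.008, 0.134, 0.4, 0, 0, 0, -0.029, 0.008, 0.134]}}

```text
time_s: 5.42
ee_pos: [0.5383, 0.1136, 0.0918]
eef_rot: [2.986, -0.142, 0.512]
force: [4.5, -1.1, -6.5]
grip_width: 0.0417
```

Run:
```python
from h import *
p,R,o=now();print(o["time_s"],o["force"],o["grip_width"],(p-Kg)@np.c_[px,cy,n])
delta(p,Ro.from_rotvec(1.463*n)*tool(-n,np.array([np.cos(-.95),np.sin(-.95),0])))
print("12cm out",n*12)
i=viewer.camera_info("wrist");p,d=viewer.camera("wrist")
a=rect(p,i,.00,s=400);b=rect(p,i,.036,s=400);cv2.imwrite("pics/w2r.png",np.hstack([a,b]))
```

```text
5.4167 [ 4.46118256 -1.11996187 -6.54635033] 0.041747166046266465 [ 0.00056476 -0.0002187  -0.01519446]
shift cm [0. 0. 0.] rotvec [-0.     0.001  0.002] deg 0.1
12cm out [-2.36896385  0.80349646 11.73637098]
```

View pics/w2r.png

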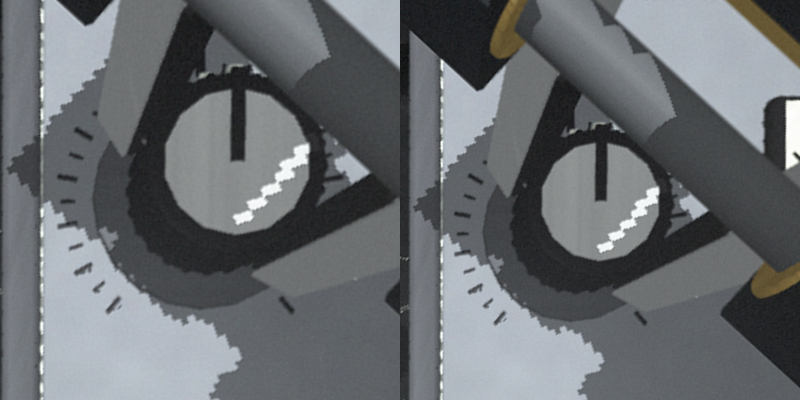

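>>> {"fn": "carry_out", "kwargs": {"commands": [-0.3, 0, 0, 0, 0, 0, 0, -0.3, 0, 0, 0, 0, 0, 0, -0.3, 0, 0, 0, 0, 0, 0, -0.3, -0.4, 0.13, 2, 0, 0, 0, -0.3, -0.8, 0.27, 4, 0, 0, 0, -0.3, -1.6, 0.5, 8, 0, 0, 0, -0.3, -2.4, 0.8, 12, 0, 0, 0, -0.3, -2.4, 0.8, 12, 0, 0, 0, -0.3, -2.4, 0.8, 12, 0, 0, 0]}}

```text
time_s: 6.22
ee_pos: [0.5149, 0.122, 0.2141]
eef_rot: [2.985, -0.146, 0.512]
force: [-1.1, -0.5, -0.1]
grip_width: 0.0611
```

Run:
```python
from h import *
p,R,o=now();print(o["time_s"],o["force"],o["grip_width"])
i=viewer.camera_info("wrist");p,d=viewer.camera("wrist")
a=rect(p,i,.00,s=400);b=rect(p,i,.036,s=400);cv2.imwrite("pics/w3r.png",np.hstack([a,b]))
Gc=np.array([.4715,-.0683,.124])
for h in (.12,): delta(Gc+.10*n-.015*px,tool(-n,cy))
```

```text
6.2167 [-1.05587466 -0.53013237 -0.14425458] 0.06113383815506098
shift cm [ -7.65 -17.86   0.66] rotvec [-0.148  0.051  0.727] deg 42.6
```

View pics/w3r.png

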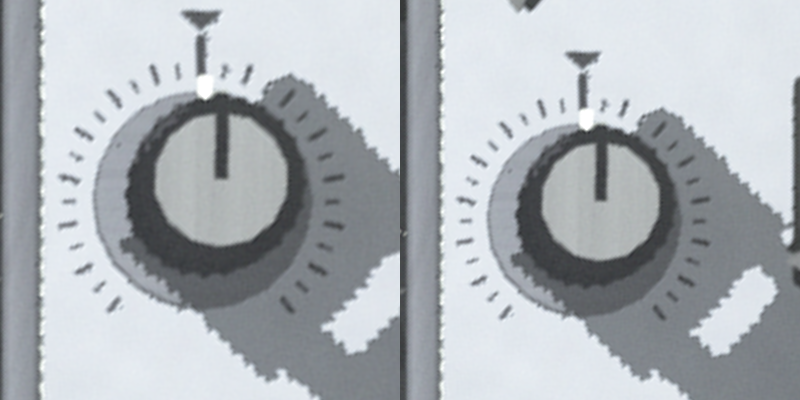

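>>> {"fn": "carry_out", "kwargs": {"commands": [-0.3, -1.5, -4, 1, -0.02, 0.007, 0.1, -0.3, -3, -7, 1, -0.045, 0.015, 0.22, -0.3, -4.5, -10, 1, -0.07, 0.024, 0.34, -0.3, -6, -14, 1, -0.095, 0.033, 0.46, -0.3, -7.6, -17.8, 1, -0.12, 0.04, 0.58, -0.3, -7.6, -17.8, 0.7, -0.148, 0.051, 0.727, -0.3, -7.6, -17.8, 0.7, -0.148, 0.051, 0.727, -0.3, -7.6, -17.8, 0.7, -0.148, 0.051, 0.727, -0.3, -7.6, -17.8, 0.7, -0.148, 0.051, 0.727]}}

```text
time_s: 7.02
ee_pos: [0.4381, -0.0563, 0.2181]
eef_rot: [2.933, -0.0, 1.24]
force: [0.9, 0.4, 0.5]
grip_width: 0.0611
```

Run:
```python
from h import *
Gc=np.array([.4715,-.0683,.124])
delta(Gc+.10*n-.015*px,tool(-n,cy))
i=viewer.camera_info("wrist");p,d=viewer.camera("wrist");cv2.imwrite("pics/w4.png",p)
G=cloud("wrist","guard_grip",d,i)
F=Kg-.027*n
L=(G-F)@np.c_[px,cy,n]
print("n heights",np.percentile(L[:,2],[2,50,90,98]))
T=L[(L[:,2]>.04)]
print("top in knob-panel coords",len(T),np.percentile(T[:,0],[1,99]),np.percentile(T[:,1],[1,99]),np.percentile(T[:,2],[10,50,90]))
v,u=np.nonzero(d>0);S=world(u,v,d[v,u],i);L=(S-F)@np.c_[px,cy,n]
m=(abs(L[:,2])<.006)&(L[:,0]<-.04)&(L[:,0]>-.075)&(L[:,1]<-.05)&(L[:,1]>-.2)
print("panel n height",np.median(L[m,2]),m.sum())
m=(L[:,1]<-.24)&(L[:,1]>-.40)&(abs(L[:,0])<.08)&(S[:,2]>.09)
print("bottle nearest y",np.percentile(L[m,1],[99,50]) if m.sum() else None, S[m,2].max() if m.sum() else 0,np.median(L[m,0]) if m.sum() else 0)
```

```text
shift cm [-0.02 -0.06  0.06] rotvec [-0.001 -0.001  0.004] deg 0.2
n heights [0.00831463 0.04494107 0.04594161 0.04657335]
top in knob-panel coords 4724 [-0.03395007  0.03490246] [-0.21564408 -0.17701353] [0.04414493 0.0450616  0.04599935]
panel n height -0.0005800836987120073 7415
bottle nearest y [-0.2401547  -0.26730454] 0.3421150339769669 -0.03242630270773176
```

View pics/w4.png

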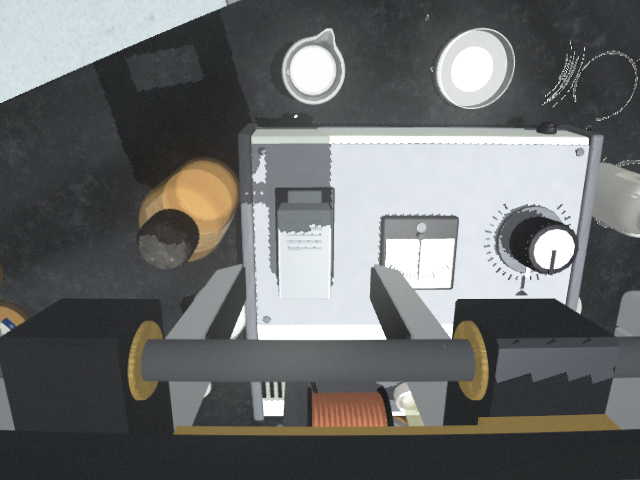

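```bash
cat >> h.py <<'E'
F=Kg-.027*n
def P(a,y,h): return F+a*px+y*cy+h*n
H=(.035,-.1963,.008)
E
python3 - <<'E'
from h import *
delta(P(-.015,-.1963,.032-.0188),tool(-n,cy))
for t in [.2,.4,.6,.8,1,1.2,1.4,1.5]:
    a=-50*np.cos(t)+24*np.sin(t)+50; b=50*np.sin(t)+24*np.cos(t)-24
    print(t,((a*px+b*n)/10).round(2))
E
```

```text
shift cm [  2.23  -1.13 -12.85] rotvec [-0.001 -0.001  0.002] deg 0.1
0.2 [ 0.35 -0.12  1.04]
0.4 [ 0.88 -0.3   2.  ]
0.6 [ 1.59 -0.54  2.82]
0.8 [ 2.43 -0.83  3.47]
1 [ 3.39 -1.15  3.94]
1.2 [ 4.41 -1.49  4.19]
1.4 [ 5.46 -1.85  4.23]
1.5 [ 5.98 -2.03  4.16]
```

>>> {"fn": "carry_out", "kwargs": {"commands": [-0.15, 0.3, -0.4, -2.5, 0, 0, 0, -0.15, 0.7, -0.6, -5, 0, 0, 0, -0.15, 1.2, -0.8, -8, 0, 0, 0, -0.15, 1.8, -1, -11, 0, 0, 0, -0.15, 2.2, -1.13, -12.8, 0, 0, 0, -0.15, 2.23, -1.13, -12.85, 0, 0, 0, -0.15, 2.23, -1.13, -12.85, 0, 0, 0, 0.5, 2.23, -1.13, -12.85, 0, 0, 0, 0.5, 2.23, -1.13, -12.85, 0, 0, 0, 0.5, 2.23, -1.13, -12.85, 0, 0, 0], "force": 5}}

```text
time_s: 7.95
ee_pos: [0.4612, -0.0671, 0.0912]
eef_rot: [2.93, -0.001, 1.241]
force: [-0.8, 1.5, 2.6]
grip_width: 0.0401
```

>>> {"fn": "carry_out", "kwargs": {"commands": [0.5, 0.35, -0.12, 1.04, 0, 0, 0, 0.5, 0.88, -0.3, 2, 0, 0, 0, 0.5, 0.88, -0.3, 2, 0, 0, 0]}}

```text
time_s: 8.2
ee_pos: [0.4712, -0.0705, 0.1136]
eef_rot: [2.927, -0.001, 1.241]
force: [-1.0, 0.2, 3.7]
grip_width: 0.0401
```

>>> {"fn": "carry_out", "kwargs": {"commands": [0.5, 0.6, -0.24, 0.7, 0, 0, 0, 0.5, 1.4, -0.52, 1.3, 0, 0, 0, 0.5, 2.35, -0.85, 1.75, 0, 0, 0, 0.5, 3.35, -1.2, 2, 0, 0, 0, 0.5, 4.4, -1.55, 2, 0, 0, 0, 0.5, 4.9, -1.75, 1.9, 0, 0, 0, 0.5, 5.2, -1.85, 1.8, 0, 0, 0, 0.5, 5.2, -1.85, 1.8, 0, 0, 0]}}

```text
time_s: 8.87
ee_pos: [0.524, -0.0886, 0.1317]
eef_rot: [2.925, -0.002, 1.241]
force: [2.9, 3.9, 1.2]
grip_width: 0.0399
```

Run:
```python
from h import *
p,R,o=now();print(o["time_s"],o["force"],o["moment"],o["grip_width"],(p-F)@np.c_[px,cy,n])
q,d=viewer.camera("scene");cv2.imwrite("pics/s5.png",cv2.resize(q[160:320,240:440],None,fx=4,fy=3.75))
```

```text
8.8667 [2.93214688 3.910362   1.22451644] [ 0.75838362 -0.71864177  0.22607033] 0.03994156469451037 [ 0.05909332 -0.19636412  0.0401509 ]
```

View pics/s5.png

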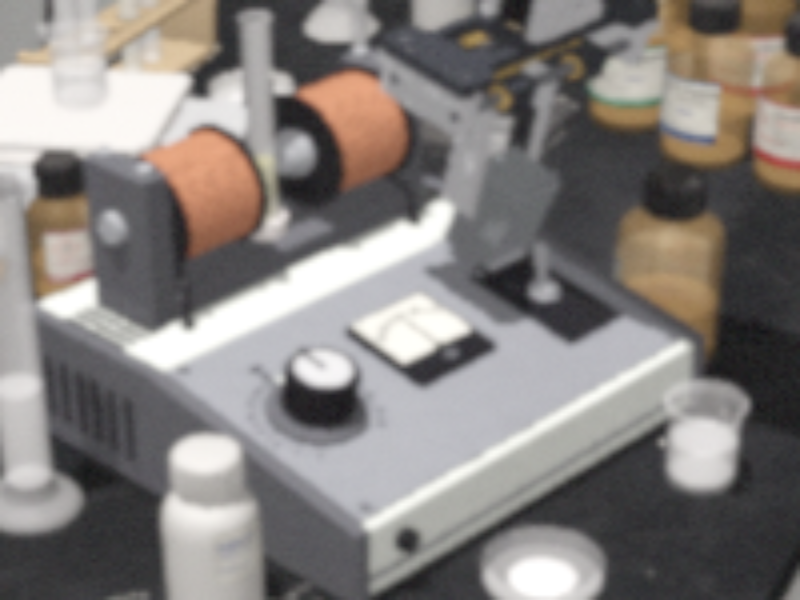

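>>> {"fn": "carry_out", "kwargs": {"commands": [-0.15, 0, 0, 0, 0, 0, 0, -0.15, 0, 0, 0, 0, 0, 0, -0.15, 0, 0, 0, 0, 0, 0, -0.15, -0.4, 0.13, 2, 0, 0, 0, -0.15, -0.8, 0.27, 4, 0, 0, 0, -0.15, -1.6, 0.5, 8, 0, 0, 0, -0.15, -2, 0.7, 10, 0, 0, 0, -0.15, -4, 1.4, 10, 0, 0, 0, -0.15, -6, 2, 10, 0, 0, 0, -0.15, -6, 2, 10, 0, 0, 0]}}

```text
time_s: 9.75
ee_pos: [0.4616, -0.0679, 0.2321]
eef_rot: [2.925, -0.002, 1.241]
force: [-0.3, 0.2, -0.0]
grip_width: 0.0542
```

Run:
```python
from h import *
p,R,o=now();print(o["time_s"],o["force"],o["grip_width"],(p-F)@np.c_[px,cy,n])
i=viewer.camera_info("wrist");p,d=viewer.camera("wrist");cv2.imwrite("pics/w6.png",p)
v,u=np.nonzero(d>0);S=world(u,v,d[v,u],i);L=(S-F)@np.c_[px,cy,n]
for t in ["toggle_tip","guard_grip"]:
    for x in nets.silhouettes("wrist",t)[:2]:
        r=x["region"][v,u];l=L[r];print(t,round(x["confidence"],2),np.round(x["extent"]),[np.percentile(l[:,k],[2,50,98]).round(4).tolist() for k in range(3)])
        if t=="toggle_tip": T=l[l[:,2]>np.percentile(l[:,2],97)-.006];print(T.mean(0))
print("expect tip",pix(np.array([P(.0127,-.1963,.036)]),i))
delta(P(.012,-.1963,.031-.0188),tool(-n,cy))
```

```text
9.75 [-0.28957267  0.16082484 -0.04450786] 0.0542365316700908 [ 0.01577147 -0.19678792  0.15197765]
toggle_tip 0.68 [304. 207. 314. 226.] [[-0.0006, 0.0058, 0.0135], [-0.2003, -0.1964, -0.1918], [0.0102, 0.0324, 0.0362]]
[ 0.00830815 -0.19625195  0.03430003]
toggle_tip 0.17 [437.   2. 519.  79.] [[-0.1749, -0.1478, -0.1176], [-0.0763, -0.0417, -0.012], [-0.0537, -0.0449, -0.0329]]
[-0.15602163 -0.03959886 -0.03570698]
guard_grip 0.76 [280. 239. 338. 330.] [[0.0359, 0.0679, 0.0891], [-0.2158, -0.1965, -0.177], [0.0008, 0.0622, 0.0797]]
expect tip [[308.12825787 227.61107763]]
shift cm [  2.18  -0.69 -13.74] rotvec [0.    0.007 0.003] deg 0.4
```

View pics/w6.png

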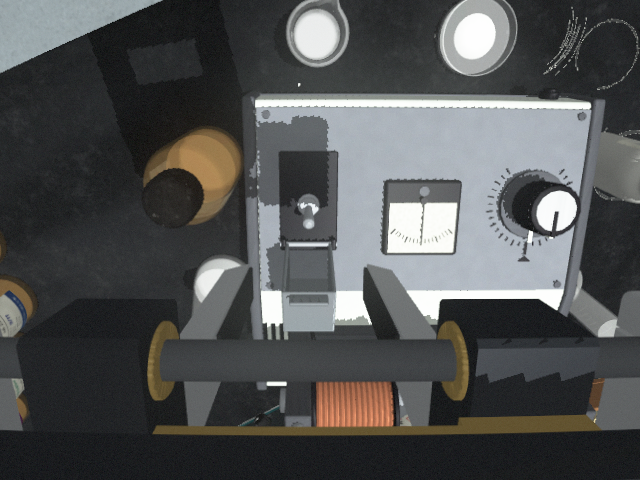

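>>> {"fn": "carry_out", "kwargs": {"commands": [0.45, -0.1, 0, -2.5, 0, 0.007, 0.003, 0.45, 0.3, -0.1, -5, 0, 0.007, 0.003, 0.45, 0.9, -0.25, -8, 0, 0.007, 0.003, 0.45, 1.5, -0.45, -11, 0, 0.007, 0.003, 0.45, 1.9, -0.6, -13, 0, 0.007, 0.003, 0.45, 2.05, -0.64, -13.9, 0, 0.007, 0.003, 0.45, 2.05, -0.64, -13.9, 0, 0.007, 0.003, 0.9, 2.05, -0.64, -13.9, 0, 0.007, 0.003, 0.9, 2.05, -0.64, -13.9, 0, 0.007, 0.003, 0.9, 2.05, -0.64, -13.9, 0, 0.007, 0.003], "force": 12}}

```text
time_s: 10.73
ee_pos: [0.4852, -0.0752, 0.0943]
eef_rot: [2.929, -0.0, 1.244]
force: [-0.4, -0.4, -0.2]
grip_width: 0.0091
```

Run:
```python
from h import *
p,R,o=now();print(o["time_s"],o["force"],o["grip_width"],(p-F)@np.c_[px,cy,n])
for k in (-.6,-1.2,-2.0,-2.2): print((k*px).round(2))
```

```text
10.7333 [-0.3522395  -0.39677649 -0.24143051] 0.009144511963345415 [ 0.01114057 -0.19613523  0.01210154]
[-0.56  0.19 -0.13]
[-1.11  0.38 -0.25]
[-1.85  0.63 -0.42]
[-2.04  0.69 -0.46]
```

>>> {"fn": "carry_out", "kwargs": {"commands": [0.9, -0.56, 0.19, 0, 0, 0, 0, 0.9, -1.11, 0.38, -0.1, 0, 0, 0, 0.9, -1.65, 0.56, -0.3, 0, 0, 0, 0.9, -2.04, 0.69, -0.46, 0, 0, 0, 0.9, -2.2, 0.75, -0.5, 0, 0, 0, 0.9, -2.2, 0.75, -0.5, 0, 0, 0]}}

```text
time_s: 11.23
ee_pos: [0.4639, -0.0679, 0.0901]
eef_rot: [2.925, -0.0, 1.244]
force: [8.2, -3.9, -0.2]
grip_width: 0.0083
```

>>> {"fn": "carry_out", "kwargs": {"commands": [0.4, 0, 0, 0, 0, 0, 0, 0.4, 0, 0, 0, 0, 0, 0, 0.4, 0, 0, 0, 0, 0, 0, 0.4, -0.4, 0.13, 2, 0, 0, 0, 0.4, -0.8, 0.27, 4, 0, 0, 0, 0, -1.6, 0.5, 8, 0, 0, 0, -0.15, -2.6, 0.9, 13, 0, 0, 0, -0.15, -2.6, 0.9, 13, 0, 0, 0, -0.15, -2.6, 0.9, 13, 0, 0, 0]}}

```text
time_s: 11.98
ee_pos: [0.4384, -0.0589, 0.2229]
eef_rot: [2.92, -0.001, 1.245]
force: [-0.1, 0.8, -0.2]
grip_width: 0.0515
```

Run:
```python
from h import *
p,R,o=now();print(o["time_s"],o["force"],o["grip_width"],(p-F)@np.c_[px,cy,n])
i=viewer.camera_info("wrist");p,d=viewer.camera("wrist");cv2.imwrite("pics/w7.png",p)
v,u=np.nonzero(d>0);S=world(u,v,d[v,u],i);L=(S-F)@np.c_[px,cy,n]
for t in ["toggle_tip","guard_grip"]:
    for x in nets.silhouettes("wrist",t)[:1]:
        l=L[x["region"][v,u]];print(t,round(x["confidence"],2),np.round(x["extent"]),[np.percentile(l[:,k],[2,50,98]).round(4).tolist() for k in range(3)])
m=(abs(L[:,1]+.1963)<.004)&(abs(L[:,0])<.025)&(L[:,2]>.025)&(L[:,2]<.045)
print("lever top pts",m.sum(),L[m].mean(0) if m.any() else 0)
pose=tool(-n,cy)
for t in [1.9,1.7,1.5,1.3,1.1,.9,.7,.5,.4]:
    a=-50*np.cos(t)+12*np.sin(t); b=50*np.sin(t)+12*np.cos(t)
    print(t,end=" ");delta(P(.035+a/1e3,-.1963,.008+b/1e3-.0188),pose)
```

```text
11.9833 [-0.13568725  0.75649271 -0.17870493] 0.05149936023100921 [-0.01044838 -0.19565339  0.14818276]
guard_grip 0.7 [303. 226. 312. 240.] [[-0.016, -0.0119, -0.0012], [-0.2005, -0.1961, -0.1921], [0.008, 0.0345, 0.0368]]
lever top pts 106 [-0.0121028  -0.19652129  0.03461884]
1.9 shift cm [ 9.13 -3.13 -9.34] rotvec [ 0.001  0.004 -0.   ] deg 0.2
1.7 shift cm [ 8.18 -2.81 -9.08] rotvec [ 0.001  0.004 -0.   ] deg 0.2
1.5 shift cm [ 7.21 -2.48 -9.02] rotvec [ 0.001  0.004 -0.   ] deg 0.2
1.3 shift cm [ 6.25 -2.16 -9.17] rotvec [ 0.001  0.004 -0.   ] deg 0.2
1.1 shift cm [ 5.34 -1.85 -9.52] rotvec [ 0.001  0.004 -0.   ] deg 0.2
0.9 shift cm [  4.51  -1.56 -10.05] rotvec [ 0.001  0.004 -0.   ] deg 0.2
0.7 shift cm [  3.79  -1.32 -10.75] rotvec [ 0.001  0.004 -0.   ] deg 0.2
0.5 shift cm [  3.22  -1.13 -11.58] rotvec [ 0.001  0.004 -0.   ] deg 0.2
0.4 shift cm [  3.    -1.05 -12.04] rotvec [ 0.001  0.004 -0.   ] deg 0.2
```

>>> {"fn": "carry_out", "kwargs": {"commands": [-0.15, 3, -1, 0, 0, 0, 0, -0.15, 6, -2, 0, 0, 0, 0, -0.15, 8, -2.75, -1.5, 0, 0.004, 0, -0.15, 8, -2.75, -3.5, 0, 0.004, 0, -0.15, 8.5, -2.9, -6, 0, 0.004, 0, -0.15, 9.1, -3.13, -9.3, 0, 0.004, 0, -0.15, 9.1, -3.13, -9.4, 0, 0.004, 0, 0.5, 9.1, -3.13, -9.4, 0, 0.004, 0, 0.5, 9.1, -3.13, -9.4, 0, 0.004, 0, 0.5, 9.1, -3.13, -9.4, 0, 0.004, 0], "force": 5}}

```text
time_s: 12.97
ee_pos: [0.5287, -0.0901, 0.1258]
eef_rot: [2.93, 0.001, 1.244]
force: [0.8, 1.1, -2.8]
grip_width: 0.04
```

>>> {"fn": "carry_out", "kwargs": {"commands": [0.5, -0.95, 0.32, 0.3, 0, 0, 0, 0.5, -1.92, 0.65, 0.4, 0, 0, 0, 0.5, -2.88, 0.97, 0.3, 0, 0, 0, 0.5, -3.79, 1.28, -0.1, 0, 0, 0, 0.5, -4.62, 1.57, -0.6, 0, 0, 0, 0.5, -5.34, 1.81, -1.3, 0, 0, 0, 0.5, -5.91, 2, -2.1, 0, 0, 0, 0.5, -5.91, 2, -2.1, 0, 0, 0]}}

```text
time_s: 13.63
ee_pos: [0.4687, -0.0697, 0.1047]
eef_rot: [2.93, 0.001, 1.244]
force: [-2.9, 2.3, 1.8]
grip_width: 0.0401
```

>>> {"fn": "carry_out", "kwargs": {"commands": [-0.15, 0, 0, 0, 0, 0, 0, -0.15, 0, 0, 0, 0, 0, 0, -0.15, 0, 0, 0, 0, 0, 0, -0.15, -0.4, 0.13, 2, 0, 0, 0, -0.15, -0.8, 0.27, 4, 0, 0, 0, -0.15, -1.6, 0.5, 8, 0, 0, 0, -0.15, -2.4, 0.8, 12, 0, 0, 0, -0.15, -2.4, 0.8, 12, 0, 0, 0, -0.15, -2.4, 0.8, 12, 0, 0, 0]}}

```text
time_s: 14.38
ee_pos: [0.4455, -0.0618, 0.2268]
eef_rot: [2.926, 0.0, 1.244]
force: [0.7, -0.3, -1.1]
grip_width: 0.054
```

Run:
```python
from h import *
p,R,o=now();print(o["time_s"],o["force"],o["grip_width"],(p-F)@np.c_[px,cy,n])
i=viewer.camera_info("wrist");p,d=viewer.camera("wrist");cv2.imwrite("pics/w8.png",p)
v,u=np.nonzero(d>0);S=world(u,v,d[v,u],i);L=(S-F)@np.c_[px,cy,n]
for x in nets.silhouettes("wrist","guard_grip")[:1]:
    l=L[x["region"][v,u]];print(round(x["confidence"],2),np.round(x["extent"]),[np.percentile(l[:,k],[2,50,98]).round(4).tolist() for k in range(3)])
    T=l[l[:,2]>.038]; print("top slope",np.polyfit(T[:,0],T[:,2],1))
```

```text
14.3833 [ 0.6816855  -0.27689465 -1.07457229] 0.05399415737728869 [-0.00219357 -0.19619751  0.15040459]
0.95 [280. 172. 338. 281.] [[-0.0411, -0.0057, 0.0337], [-0.2153, -0.196, -0.1773], [0.0085, 0.0449, 0.0466]]
top slope [0.00166385 0.04501487]
```

View pics/w8.png

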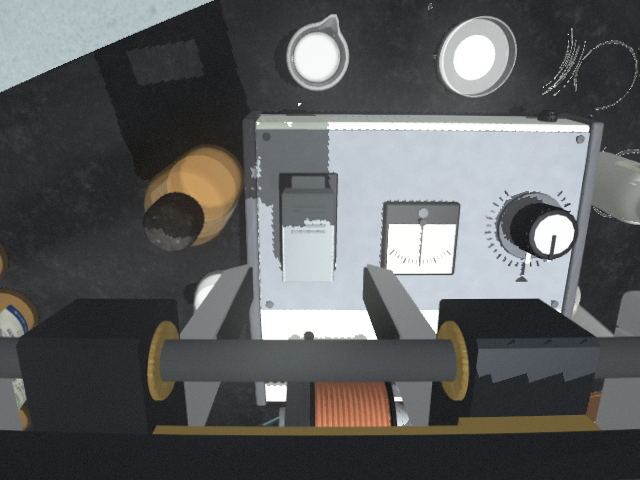

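```bash
python3 -c "
from station import ticket
print(ticket.hand_in())"
```

```text
the job is handed in; nothing more can be done
None
```

I did the job in the order asked and handed it in at about 14.4 s on the robot's clock, well inside the 72 s limit.

- **Knob:** I turned the field knob back about 84° anticlockwise. The last close look showed the pointer within about 1° of the zero mark, and the meter needle stands central.
- **Toggle:** After the knob, I lifted the guard and moved the lever towards the front. Its tip measured 12 mm forward of the pivot line, where fully off should read about 11 mm. I did not see it again once the guard was shut.
- **Guard:** It is fully shut. Its top is parallel to the panel to within 0.002 rad, at the same 45 mm height as before I opened it.
- **Surroundings:** The robot is clear, with the gripper open about 15 cm above the panel. The contact forces I read after the moves stayed at or below about 12 N. The last picture shows the amber bottle, the small beaker and the dish standing as before. I did not check the flask, cylinder or white bottle again after the knob stage, but the arm never worked near them.

No check failed. On the open-toggle look, the network gave no toggle result and labelled the lever as the guard, so I took the lever position from the depth data instead.

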